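# Load the carton stapler and snap it shut

## Task

The carton stapler on the counter is empty and stands open. Load it with the wide staple stick, the one that fits over its rail, so that the stick lies fully down on the bed with its legs down, held between the nose and the spring follower. Then swing the cover arm down until it snaps fully shut. Leave the narrow stick and the other things where they are.

Things in the scene. Friction and masses are not known exactly. Their poses are not given: they have to be found in the camera images.
- stapler: Heavy bench stapler for cartons, fixed: grey base 285 x 84 mm, 18 mm thick; above it a steel magazine on a rear column. Origin on the counter on the centre line; own x runs from the nose (front, x = -117 mm) to the hinge (rear, x = +85 mm), z up. The magazine's bed is flat, 34 mm wide, 56 mm above the counter, with an empty 28 mm throat under it.
- rail_front (a point): Top of the core rail at its front end, on the centre line, 14 mm above the bed. The rail runs along the middle of the bed from the nose (x = -105 mm in the stapler's frame) back to x = +60 mm; 25 mm wide, 14 mm high, top edges rounded (radius 4 mm). A wide stick straddles it with 1.5 mm of play on each side.
- nose_top (a point): Middle of the top edge of the nose's rear face: x = -105 mm in the stapler's frame, 66 mm above the counter, 10 mm above the bed. The nose is an upright plate across the front of the bed, 40 mm wide, 12 mm thick. Side walls 7 mm above the bed, 44 mm wide outside, flank the bed at x = -117 to -89 and -10 to +60 mm; between, the sides are open for fingers.
- seat (a point): Point on the bed where the middle of the wide stick's underside lies when it is loaded: 55 mm behind the nose's rear face, on the centre line, 56 mm above the counter. Axes as the stapler's.
- follower (a joint): Spring follower, travel in m along the stapler's +x: 0 = pushed by its spring right up to the nose (empty), 0.108 = behind a loaded wide stick, 0.130 = end of travel. A band spring drives it toward the nose with 4.8 N at 0 and 6.8 N at the end. It does not stay back by itself.
- follower_face (a point): Point on the follower's front face (towards the nose), on the centre line, 12 mm above the bed. The face is upright, 33 mm wide, 2 to 20 mm above the bed, plus two ears (7 to 16.5 mm off the centre line) up to 30 mm above the bed: a stick held over the nose, underside 12 to 18 mm above the bed, can push it back with its end. Follower 26 mm long.
- cover (a joint): Cover arm, rad: 0 = shut, level over the magazine; starts open at 1.65 to 1.9, a little past upright, leaning away from the nose (stop at 1.95). A stiff hinge (0.24 N m) holds it where it is left. At about 0.05 to 0.02 a lip on it snaps past a spring catch in the nose (6 to 12 N at the pad); below 0.02 it is shut. It clears a seated stick by 2 mm; a stick standing up blocks it.
- cover_hinge (a point): Middle of the cover's hinge pin, 85 mm behind the stapler's origin along its x and 82 mm above the counter; the pin lies along the stapler's y, and opening lifts the front end up and over toward +x.
- thumb_pad (a point): Centre of the black thumb pad on the cover's free end: 226 mm from the hinge along the arm and 8 mm above the pin when shut. 36 mm along the arm (ends 244 mm from the hinge), 40 mm wide (along the pin), 16 mm thick. It can be pinched across its width from above at any cover angle and turns between the pads. Behind it the arm is 52 mm wide; a plate hangs 30 mm below the pin's level.
- wide_stick: Stick of wide carton staples, copper-coated steel, 110 mm long (own x), 34 mm wide, 20 mm high, an upside-down U in section: closed crown on top, two legs 3 mm thick, 28 mm clear between them, about 0.14 kg. Lies legs down on the counter. Origin: centre of its underside. Either end may lead.
- narrow_stick: Stick of narrow staples for another stapler, same copper, 110 mm long but only 22 mm wide and 14 mm high; does not fit this rail. Lies near the wide stick; either may be the nearer one. Origin: centre of its underside.
- tape_roll: Roll of masking tape, 100 mm across, 25 mm high, lying flat; bystander.
- marker_pen: Marker pen, 135 mm long, lying; bystander.
- screwdriver: Yellow-handled screwdriver, 181 mm long, lying; bystander.
- small_carton: Small white parts carton 99 x 74 x 35 mm; bystander.

How it is judged:
By the outcome, as a careful person would: the job done as asked, in the order asked, and still so for the second after the job is handed in, with the robot touching nothing.
It also fails if it takes over 58 s, if anything falls off the work surface, if the arm or the gripper's body presses on something with over 40 N, if the wrist force passes 120 N, or if a joint passes its speed limit or range.

## Robot

A 6-joint arm with a two-finger parallel gripper is mounted at the origin on a cart in front of the work surface, level with it; the furniture and walls round the work are solid. World frame = base frame: x ahead of the robot, y to its left, z up, the work surface at z = 0. Lengths are in mm, angles in degrees, forces in N, time in s.
With the tool pointing down it reaches from about 350 to 850 mm from the base axis. Payload 8.1 kg.
Tool frame: the origin (TCP) lies midway between the tips of the shut fingers; the grasp point (between the pads) lies 19 mm behind it; z points along the fingers, y is the line along which they close (so a half turn about z gives the same grasp; the last joint's range is limited). The gripper opens to 85 mm and grips with 20 to 120 N. Pads are 22 mm wide; open, the fingers measure 114 mm over their backs; the gripper's body (76 mm by 85 mm) begins 54 mm behind the grasp point. The pads swing forward as they close: fully open they stand 13 mm farther back than shut.
Start: joints at [-70.611, 7.471, 85.268, -0, 87.261, -4.893], TCP at [246.756, -546.916, 231.292] pointing down, gripper open.
Joint ranges: [-169.43, 169.43], [-51.17, 129.36], [1.28, 143.12], [-76.62, 256.62], [0, 156.53], [-152.29, 152.29]. Speed limits (degrees/s): [136.94, 136.94, 159.86, 180, 180, 180].

## Interface

Orientations are given as [roll, pitch, yaw] about the fixed x, y, z axes, in that order (R = Rz(yaw) Ry(pitch) Rx(roll)).
In Python, from bench import r gives the robot as it stands.
- The arm moves only by the shell command python3 steer.py [FORCE], which reads ROWS from standard input. ROWS is 1 to 8 rows, one to a line, with the numbers parted by spaces; each row has 7 numbers: a rotation vector rx, ry, rz in units of 10 degrees, then dx, dy, dz in units of 100 mm, then the finger opening in mm; each row is the pose to reach, as a shift and turn from the pose commanded when the command began, along the tool's axes at that moment; what a row does not reach only later rows make up. A row lasts 1/8 s, in which the tool goes at most 62.5 mm and 10.7 degrees, less where a joint would pass 70% of its speed; a pose out of reach is approached as far as the arm can. The fingers move at their own pace and stop on an object; FORCE is the grip in N (left out, the last holds). Time passes only in rows, so rows that do not move let the fingers close. It prints the time, the measured TCP pose, the force, the opening and the grip force at its end. Input that does not fit is refused with a message, and nothing moves.
- r.sense(): the state, without advancing time (a new reading comes with each control period).
- r.snapshot(name): name is "scene" or "top" or "wrist"; returns a dict with "pixels" (480x640x3 uint8, blue, green, red), "fx", "fy", "cx", "cy" (pixels), "D" ([k1, k2, p1, p2, k3] as OpenCV has them; the pictures are not rectified), "pose" (4x4, takes a point from camera to world coordinates). Camera axes: x right, y up, looking along -z (the intrinsics and any distortion apply to the point x, -y, -z); pixel columns grow to the right and rows downward; lengths in mm; the calibration is good to about 2 mm. A picture is of the moment at which its call begins. There is no depth.
- r.hand_in(): hands the job in; it is judged then, once.
The state is a dict: "time": time; "joint_pos": joint angles; "qd": joint speeds; "joint_efforts": joint torques, N m; "tool_pos": TCP position; "tcp_rot": TCP orientation; "ft_force": force on the tool from outside, world axes, zero at the start; "wrist_torque": the same for the moment, N m; "finger_gap": finger opening in mm; "grip_force": force on a finger pad.
Only numpy, scipy, OpenCV 4.12 (cv2) and the standard library are available. Lean on these libraries where they do the work, as an engineer would, in place of code of your own. Each camera call takes 0.05 s, during which the arm holds its last target. There are 200 camera calls.

## Working session

There is one attempt and no reset: what is moved stays moved. The work goes in short steps, Python scripts to look and compute and a shell command to move; the robot and the scene stay as the last step left them, time stands still between calls to the robot, and variables do not carry over. Pictures are saved under pics/ and viewed, at most 10 in all, crops included, and the job is handed in when it is done.

```bash
ls; mkdir -p pics; python3 - <<'E'
from bench import r
import cv2,numpy as np
for n in("scene","top"):
    s=r.snapshot(n); cv2.imwrite(f"pics/{n}0.png",s["pixels"]); np.save(f"pics/{n}0.npy",{k:s[k] for k in s if k!="pixels"},allow_pickle=True)
    print(n,s["fx"],s["D"],np.round(s["pose"],3).tolist())
print(r.sense())
E
```

```text
bench.py
pics
steer.py
scene 577.8586132308566 [0.0216487 0.        0.        0.        0.       ] [[-0.756, 0.518, -0.401, -81.977], [-0.655, -0.588, 0.474, 572.597], [0.01, 0.621, 0.784, 1264.174], [0.0, 0.0, 0.0, 1.0]]
top 535.9536351885035 [0.02476724 0.         0.         0.         0.        ] [[-0.022, 0.978, -0.208, 297.915], [-1.0, -0.023, -0.0, -164.34], [-0.005, 0.208, 0.978, 1166.295], [0.0, 0.0, 0.0, 1.0]]
{'time': 0.1, 'joint_pos': array([-7.06131607e+01,  7.51211400e+00,  8.53231956e+01,  1.00082925e-04,
        8.72634713e+01, -4.89362413e+00]), 'qd': array([ 0.04173609, -0.05006664, -0.13372485, -0.0449384 , -0.05764087,
        0.12509846]), 'joint_efforts': array([ 3.01491000e-04, -5.70953465e+01, -5.01942945e+01, -2.26239940e-04,
        8.13981809e-03, -1.03475659e-04]), 'tool_pos': array([ 246.56831565, -546.43776081,  230.33396066]), 'tcp_rot': array([-1.79901588e+02, -8.52619824e-03,  2.42804513e+01]), 'ft_force': array([-0.19113463,  0.77601679, -0.59186731]), 'wrist_torque': array([-0.01116877,  0.00193248,  0.00065733]), 'grip_force': 0.0, 'finger_gap': 85.47335281649103}
```

View pics/top0.png

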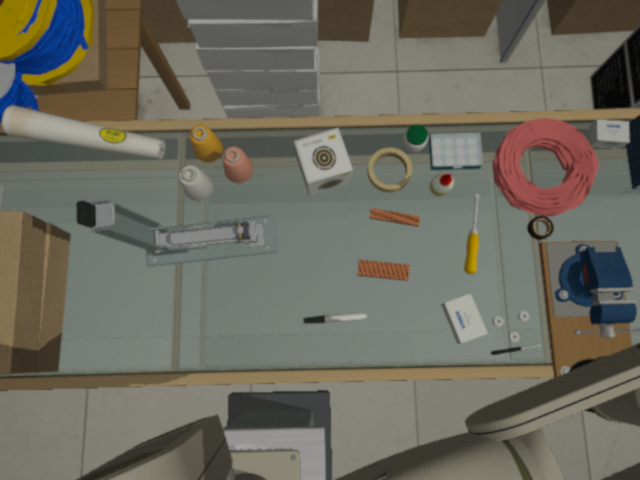

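View pics/scene0.png

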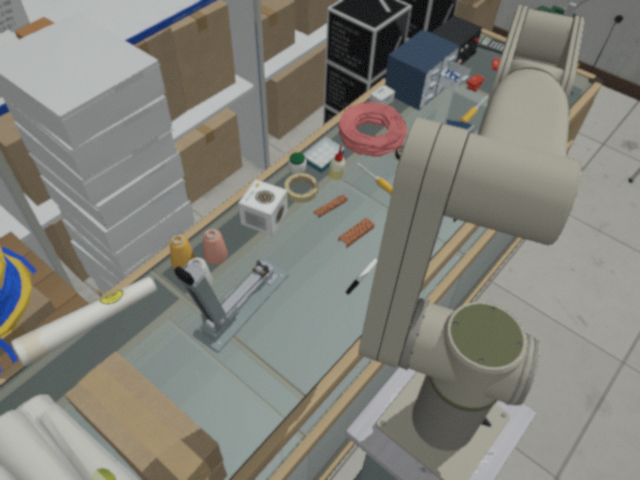

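The top view shows the stapler at about (212,240), with its nose to the right at (272,235) and the cover standing up at the left. The thicker stick, the wide one, is at (384,270); the narrow one is at (395,217). I'll enlarge both areas.

```bash
python3 - <<'E'
import cv2,numpy as np
i=cv2.imread("pics/top0.png")
a=cv2.resize(i[190:280,140:290],(800,480),interpolation=cv2.INTER_CUBIC)   # scale 5.333
b=cv2.resize(i[250:290,345:425],(800,400),interpolation=cv2.INTER_CUBIC) #10
cv2.imwrite("pics/a.png",a);cv2.imwrite("pics/b.png",b)
E
```

```text
(no output)
```

View pics/a.png

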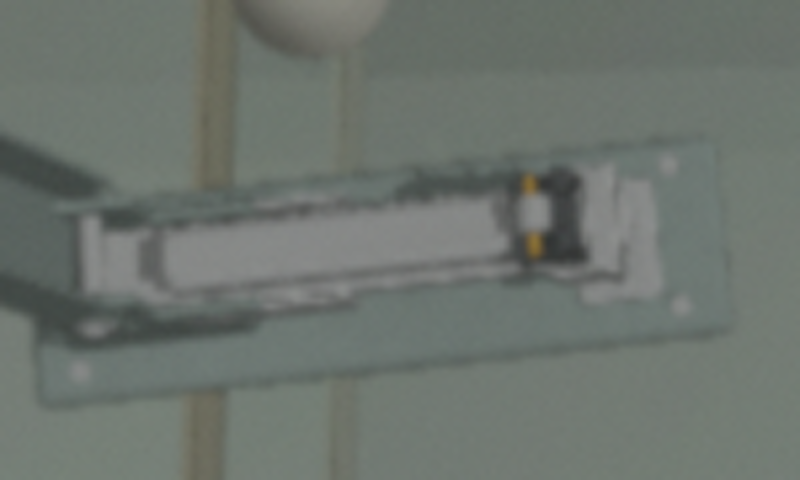

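View pics/b.png

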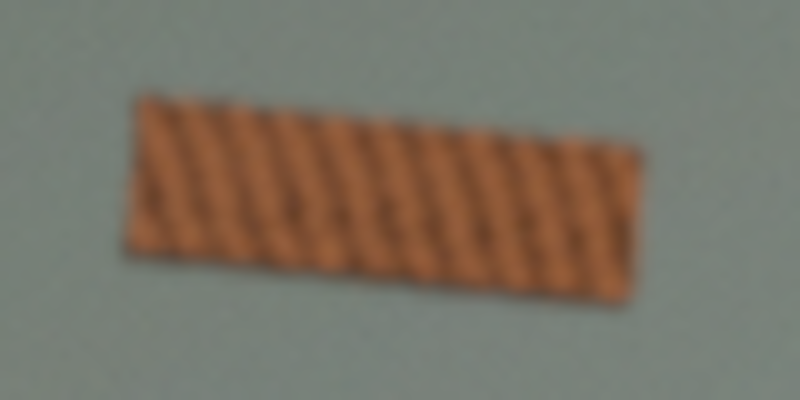

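The stapler crop shows base top corners at about (712,137), (732,328) and (42,405). The nose's front edge is at u≈658 and the follower is against the nose. The stick crop has its corners at (140,95), (640,148), (632,303) and (128,255).

```bash
cat > h.py <<'E'
import cv2,numpy as np
from scipy.spatial.transform import Rotation as R
F=np.diag([1,-1,-1.])
def K(s): return np.array([[s["fx"],0,s["cx"]],[0,s["fy"],s["cy"]],[0,0,1]])
def ray(s,p,z):
    n=cv2.undistortPoints(np.array(p,float).reshape(-1,1,2),K(s),np.array(s["D"])).reshape(-1,2)
    d=np.c_[n,np.ones(len(n))]@F@s["pose"][:3,:3].T; o=s["pose"][:3,3]
    return o+d*((np.asarray(z)-o[2])/d[:,2])[:,None]
def proj(s,P):
    c=(np.asarray(P,float)-s["pose"][:3,3])@s["pose"][:3,:3]@F
    return cv2.projectPoints(c,np.zeros(3),np.zeros(3),K(s),np.array(s["D"]))[0].reshape(-1,2)
def load(n): return np.load(f"pics/{n}.npy",allow_pickle=True).item()
def rel(sense_pos,rpy,goal,gR):  # tool-axes shift and rotvec
    A=R.from_euler('xyz',rpy,degrees=True); return A.inv().apply(np.array(goal)-sense_pos),(A.inv()*gR).as_rotvec(degrees=True)
E
python3 - <<'E'
from h import *
s=load("top0")
un=lambda p,k,o:(np.array(p,float)+.5)/k-.5+o
c=ray(s,un([(712,137),(732,328),(42,405)],16/3,[140,190]),18);print("base",c.round(1)); 
print(np.linalg.norm(c[0]-c[1]),np.linalg.norm(c[1]-c[2]))
d=c[2]-c[1];print("yaw",np.degrees(np.arctan2(d[1],d[0])),"center", (c[0]+c[2])/2)
n=ray(s,un([(658,182),(658,300),(83,213),(83,298)],16/3,[140,190]),[66,66,66,66]);print("nose",n.round(1))
t=ray(s,un([(140,95),(640,148),(632,303),(128,255)],10,[345,250]),20);print("stick",t.round(1),t.mean(0));
print([np.linalg.norm(t[i]-t[i-1]) for i in range(4)])
d=t[1]-t[0];print(np.degrees(np.arctan2(d[1],d[0])))
E
```

```text
base [[598.5 -58.1  18. ]
 [517.7 -66.   18. ]
 [492.4 214.1  18. ]]
81.18803766708827 281.25353102680737
yaw 95.16301151744474 center [545.43504972  78.0332445   18.        ]
nose [[568.  -41.1  66. ]
 [520.4 -41.1  66. ]
 [560.6 185.7  66. ]
 [526.4 184.2  66. ]]
stick [[ 495.7 -243.3   20. ]
 [ 481.6 -350.8   20. ]
 [ 448.  -347.2   20. ]
 [ 460.8 -239.4   20. ]] [ 471.50644752 -295.17491273   20.        ]
[np.float64(35.10115196912463), np.float64(108.47397799865456), np.float64(33.82533492973462), np.float64(108.56911541785625)]
-97.45145450636235
```

```bash
cat > to.py <<'E'
import sys
from h import *
from bench import r
# to.py x y z yaw : shift from the measured pose (tool down goal)
x,y,z,w=map(float,sys.argv[1:5]); s=r.sense()
t,v=rel(s["tool_pos"],s["tcp_rot"],[x,y,z],R.from_euler('xyz',[180,0,w],degrees=True))
print(s["time"],s["tool_pos"].round(1),s["tcp_rot"].round(2),"->",v.round(2),t.round(1),"F",s["ft_force"].round(1),round(s["finger_gap"],1),round(s["grip_force"],1))
E
python3 to.py 471.5 -295.2 200 82.5
```

```text
0.1 [ 246.6 -546.4  230.3] [-1.799e+02 -1.000e-02  2.428e+01] -> [ -0.09  -0.06 -58.22] [ 308.3 -136.5   30.6] F [-0.2  0.8 -0.6] 85.5 0.0
```

The manual's scale: shifts go in units of 100 mm and turns go in units of 10 degrees. Converting my numbers, 308.3 mm is 3.083, 257 mm is 2.57, -58.2 degrees is -5.82.

```bash
echo '0 0 -1 0.51 -0.23 0.05 85
0 0 -2 1.03 -0.46 0.1 85
0 0 -3 1.54 -0.68 0.15 85
0 0 -4 2.05 -0.91 0.2 85
0 0 -5 2.57 -1.14 0.25 85
0 0 -5.82 3.083 -1.365 0.3 85
0 0 -5.82 3.083 -1.365 0.3 85
0 0 -5.82 3.083 -1.365 0.3 85' | python3 steer.py 60
python3 to.py 471.5 -295.2 200 82.5
python3 - <<'E'
from bench import r
import cv2,numpy as np
s=r.snapshot("wrist"); cv2.imwrite("pics/w1.png",s["pixels"]); np.save("pics/w1.npy",{k:s[k] for k in s if k!="pixels"},allow_pickle=True)
print(s["fx"],s["D"],np.round(s["pose"],3).tolist())
E
```

```text
time: 1.1
tool_pos: [471.4, -295.6, 200.9]
tcp_rot: [-179.9, 0.0, 82.5]
ft_force: [-1.3, -0.8, -0.3]
finger_gap: 84.8
grip_force: 0.0
1.1 [ 471.4 -295.6  200.9] [-179.95    0.     82.48] -> [-0.05  0.   -0.02] [0.4 0.1 0.9] F [-1.3 -0.8 -0.3] 84.8 0.0
352.9244502969015 [-0.00107519  0.          0.          0.          0.        ] [[0.991, 0.126, 0.038, 481.4], [-0.132, 0.951, 0.28, -224.376], [-0.001, -0.282, 0.959, 344.507], [0.0, 0.0, 0.0, 1.0]]
```

View pics/w1.png

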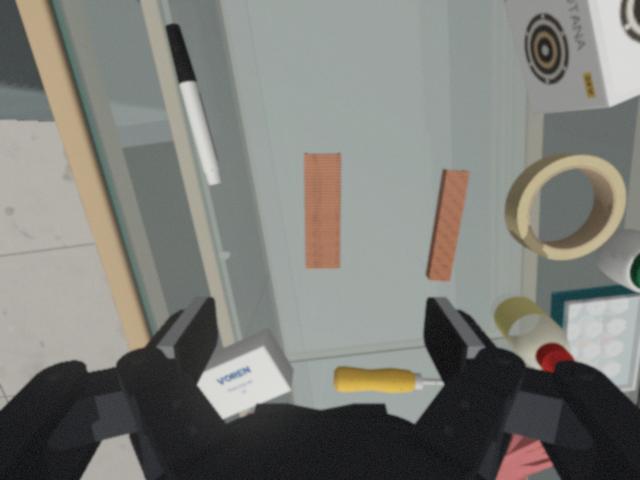

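The wrist view shows the wide stick upright in the picture, with corners at (305,153), (341,153), (340,268) and (306,268). The narrow stick is to its right, clear of the fingers.

```bash
python3 - <<'E'
from h import *
s=load("w1")
t=ray(s,[(304.7,152.8),(340.8,152.8),(340.2,268.3),(306,268.3)],20);print(t.round(1),t.mean(0).round(1))
d=t[0]+t[1]-t[2]-t[3];print(np.degrees(np.arctan2(d[1],d[0])))
E
```

```text
[[ 465.1 -238.2   20. ]
 [ 497.2 -242.4   20. ]
 [ 483.8 -352.1   20. ]
 [ 450.5 -347.7   20. ]] [ 474.2 -295.1   20. ]
82.73544596249906
```

Scaled: 198 mm is 1.98, 100 mm is 1.

```bash
echo '0 0 0 0 0.015 0.5 60
0 0 0 0 0.015 1 60
0 0 0 0 0.015 1.5 60
0 0 0 0 0.015 1.85 60
0 0 0 0 0.015 1.98 60
0 0 0 0 0.015 1.98 60' | python3 steer.py 60
echo '0 0 0 0 0 0 30
0 0 0 0 0 0 30
0 0 0 0 0 0 30
0 0 0 0 0 0 30' | python3 steer.py 60
python3 to.py 473 -295.2 1 82.5
```

```text
time: 1.9
tool_pos: [472.4, -296.5, 3.1]
tcp_rot: [-179.9, -0.0, 82.4]
ft_force: [0.8, -0.3, -0.6]
finger_gap: 60.3
grip_force: 0.0
time: 2.4
tool_pos: [474.8, -297.3, 5.8]
tcp_rot: [179.8, 0.1, 82.5]
ft_force: [-0.3, -1.1, 6.2]
finger_gap: 32.8
grip_force: 60.5
2.4 [ 474.8 -297.3    5.8] [1.7979e+02 1.4000e-01 8.2490e+01] -> [ 0.21  0.14 -0.01] [ 1.8 -2.   4.8] F [-0.3 -1.1  6.2] 32.8 60.5
```

```bash
echo '0 0 0 0 0 -0.5 30
0 0 0 0 0 -1 30
0 0 0 0 0 -1.5 30
0 0 0 0 0 -1.5 30' | python3 steer.py
python3 to.py 561 -98 155 95.2
```

```text
time: 2.9
tool_pos: [476.3, -298.1, 160.0]
tcp_rot: [179.4, 0.3, 82.5]
ft_force: [0.2, 0.4, -1.4]
finger_gap: 32.4
grip_force: 60.4
2.9 [ 476.3 -298.1  160. ] [179.45   0.32  82.49] -> [  0.51   0.38 -12.7 ] [209.5  57.8   4.4] F [ 0.2  0.4 -1.4] 32.4 60.4
```

Scaled: 209.5 mm is 2.095, 157 mm is 1.57, -8 degrees is -0.8.

```bash
echo '0 0 -0.4 0.52 0.14 0 30
0 0 -0.8 1.04 0.28 0 30
0 0 -1.2 1.57 0.43 0 30
0 0 -1.27 2.095 0.578 0 30
0 0 -1.27 2.095 0.578 0 30
0 0 -1.27 2.095 0.578 0 30
0 0 -1.27 2.095 0.578 0 30' | python3 steer.py
python3 to.py 561 -98 155 95.2
python3 - <<'E'
from bench import r
import cv2,numpy as np
s=r.snapshot("wrist"); cv2.imwrite("pics/w2.png",s["pixels"]); np.save("pics/w2.npy",{k:s[k] for k in s if k!="pixels"},allow_pickle=True)
print(np.round(s["pose"],3).tolist())
cv2.imwrite("pics/w2c.png",cv2.resize(s["pixels"][60:420,160:520],(600,600),interpolation=cv2.INTER_CUBIC))
E
```

```text
time: 3.78
tool_pos: [557.3, -96.9, 152.9]
tcp_rot: [-180.0, 0.0, 95.1]
ft_force: [-0.2, -0.2, -1.2]
finger_gap: 32.3
grip_force: 60.3
3.775 [557.3 -96.9 152.9] [-1.7996e+02  1.0000e-02  9.5100e+01] -> [-0.04  0.01 -0.1 ] [-1.5  3.6 -2.1] F [-0.2 -0.2 -1.2] 32.3 60.3
[[0.996, -0.085, -0.024, 551.517], [0.088, 0.956, 0.281, -25.242], [-0.001, -0.282, 0.959, 296.534], [0.0, 0.0, 0.0, 1.0]]
```

View pics/w2c.png

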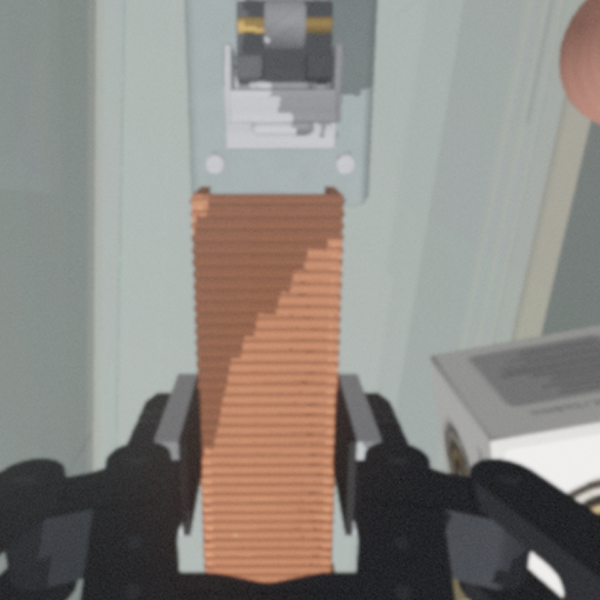

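The wrist crop shows the stick held level and squarely, with its rear end corners at (191,195) and (344,195). The nose front edge is at v≈148, u 227–336, with the follower above it. I'll zoom in on the magazine.

```bash
python3 - <<'E'
import cv2
i=cv2.imread("pics/w2.png")
cv2.imwrite("pics/z.png",cv2.resize(i[0:190,235:425],(760,760),interpolation=cv2.INTER_CUBIC)[:600])
E
```

```text
(no output)
```

View pics/z.png

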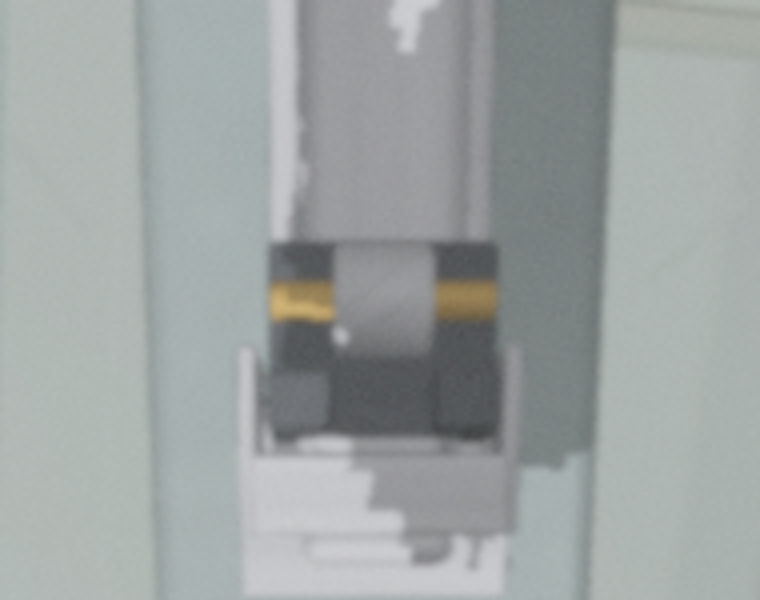

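The zoom shows the nose's rear top edge at v≈455 and front top edge at v≈533. The walls span u 240–519, the bed u 272–493 at v=100, and the base edges u 138–613 at v=100 and 157–591 at v=550.

```bash
python3 - <<'E'
from h import *
from scipy.optimize import least_squares
s=load("w2")
z=lambda p:(np.array(p,float)+.5)/4-.5+[235,0]
c=lambda p:(np.array(p,float)+.5)*.6-.5+[160,60]
d=0
def mid(n,p,h):
    t=ray(s,z(p),h);print(n,t.round(1).tolist(),t.mean(0).round(1)[:2],"w",np.linalg.norm(t[0]-t[1]).round(1))
mid("noserear",[(246,455),(513,455)],66)
mid("nosefront",[(246,533),(513,533)],66)
mid("wallrear",[(240,348),(519,348)],63)
mid("bed",[(272,100),(493,100)],56)
mid("bed200",[(272,200),(490,200)],56)
mid("base100",[(138,100),(613,100)],18)
mid("base550",[(157,550),(591,550)],18)
# stick pose: params centre x,y, top z, yaw, pitch
obs=c([(191,195),(344,195),(205,575),(332,575)])
def f(p):
    Rm=R.from_euler('ZY',[p[3],p[4]],degrees=True).as_matrix()
    P=np.array([p[0],p[1],p[2]])+np.array([[55,17,0],[55,-17,0],[p[5],17,0],[p[6],-17,0]])@Rm.T
    return (proj(s,P)-obs).ravel()
q=least_squares(f,[557,-97,160,95,0,-40,-40]);print(q.x.round(2),abs(q.fun).max())
E
```

```text
noserear [[535.3, -14.2, 66.0], [576.4, -10.5, 66.0]] [555.8 -12.4] w 41.2
nosefront [[536.1, -25.7, 66.0], [577.8, -22.0, 66.0]] [557.  -23.8] w 41.8
wallrear [[533.2, 1.3, 63.0], [575.7, 5.1, 63.0]] [554.4   3.2] w 42.7
bed [[535.1, 37.1, 56.0], [568.2, 40.0, 56.0]] [551.7  38.6] w 33.3
bed200 [[536.1, 23.5, 56.0], [569.4, 26.5, 56.0]] [552.7  25. ] w 33.5
base100 [[509.1, 44.9, 18.0], [591.8, 52.2, 18.0]] [550.4  48.5] w 82.9
base550 [[516.3, -30.3, 18.0], [598.3, -23.1, 18.0]] [557.3 -26.7] w 82.3
[557.72 -95.02 165.69  95.21   1.01 -45.66 -45.71] 0.11388207577880394
```

```bash
echo '0 0 0 0 0.055 0.35 30
0 0 0 0 0.055 0.65 30
0 0 0 0 0.055 0.745 30
0 0 0 0 0.055 0.745 30
0 0 0 0 0.055 0.745 30
0 0 0 0 0.055 0.745 30' | python3 steer.py
python3 to.py 562.8 -96.9 78 95.1
```

```text
time: 4.58
tool_pos: [564.4, -95.6, 80.4]
tcp_rot: [179.9, 0.0, 95.2]
ft_force: [1.0, -0.0, -1.0]
finger_gap: 32.5
grip_force: 60.3
4.575 [564.4 -95.6  80.4] [1.7986e+02 5.0000e-02 9.5180e+01] -> [0.14 0.05 0.08] [-1.1 -1.7  2.4] F [ 1. -0. -1.] 32.5 60.3
```

```bash
for i in 1 2; do echo '0 0 0 0 0 0 30
0 0 0 0 0 0 30' | python3 steer.py >/dev/null; python3 to.py 562.8 -96.9 78 95.1; done
python3 - <<'E'
from bench import r
import cv2,numpy as np
s=r.snapshot("wrist"); cv2.imwrite("pics/w3.png",s["pixels"]); np.save("pics/w3.npy",{k:s[k] for k in s if k!="pixels"},allow_pickle=True)
print(np.round(s["pose"],3).tolist())
cv2.imwrite("pics/w3c.png",cv2.resize(s["pixels"][0:200,220:420],(600,600),interpolation=cv2.INTER_CUBIC))
E
```

```text
4.825 [563.5 -95.2  79.2] [1.7997e+02 1.0000e-02 9.5190e+01] -> [0.03 0.01 0.09] [-1.6 -0.9  1.1] F [ 0.1  0.3 -2. ] 32.7 60.3
5.075 [563.3 -95.2  78.7] [-179.99   -0.     95.18] -> [-0.01 -0.    0.08] [-1.6 -0.6  0.7] F [ 0.3 -0.4 -1. ] 33.0 60.3
[[0.996, -0.086, -0.025, 557.335], [0.09, 0.955, 0.281, -23.669], [-0.001, -0.282, 0.959, 222.363], [0.0, 0.0, 0.0, 1.0]]
```

View pics/w3c.png

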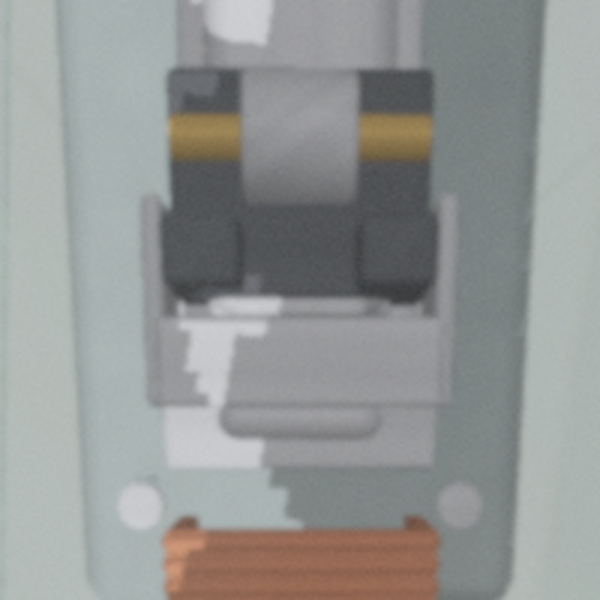

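The stick's rear end (centre u≈301.5 at v=530) is lined up with the nose (centre u≈300) and follower (≈299.5). The nose rear edge is at v≈318. I'll compute the offset.

```bash
python3 - <<'E'
from h import *
s=load("w3")
z=lambda p:(np.array(p,float)+.5)/3-.5+[220,0]
def mid(n,p,h):
    t=ray(s,z(p),h);print(n,t.mean(0).round(1)[:2],"w",np.linalg.norm(t[0]-t[1]).round(1))
mid("stickend top",[(165,530),(438,530)],91.5)
mid("nosefront",[(149,403),(451,403)],66)
mid("noserear",[(151,318),(449,318)],66)
mid("wall",[(142,250),(456,250)],63)
mid("follower ear",[(167,280),(434,280)],86)
mid("bed",[(178,30),(420,30)],56)
mid("base",[(63,100),(539,100)],18)
mid("base",[(90,550),(512,550)],18)
E
```

```text
stickend top [558.6 -38.4] w 33.4
nosefront [557.  -23.5] w 42.8
noserear [556.  -12.3] w 41.3
wall [555.   -3.2] w 43.6
follower ear [555.8  -9.5] w 32.0
bed [552.4  25.5] w 33.3
base [552.6  26.3] w 81.8
base [559.5 -50.5] w 81.2
```

```bash
echo '0 0 0 0.15 0 0 30
0 0 0 0.27 0 0 30
0 0 0 0.35 0 0 30
0 0 0 0.45 0 0 30
0 0 0 0.6 0 0 30
0 0 0 0.6 0 0 30' | python3 steer.py 80
python3 to.py 551 42 78.7 95.1
```

```text
time: 5.88
tool_pos: [557.9, -35.1, 78.9]
tcp_rot: [180.0, 0.1, 95.3]
ft_force: [-0.5, -5.2, -1.0]
finger_gap: 32.3
grip_force: 79.9
5.875 [557.9 -35.1  78.9] [1.7999e+02 5.0000e-02 9.5260e+01] -> [0.01 0.05 0.16] [77.5  0.2  0.1] F [-0.5 -5.2 -1. ] 32.3 79.9
```

Scaled: 79.5 mm is 0.795, 74 mm is 0.74.

```bash
echo '0 0 0 0.2 0 0 30
0 0 0 0.4 0 0 30
0 0 0 0.6 0 0 30
0 0 0 0.74 0 0 30
0 0 0 0.795 0 0 30
0 0 0 0.795 0 0 30
0 0 0 0.795 0 0 30
0 0 0 0.795 0 0 30' | python3 steer.py
python3 to.py 550.8 43 78.7 95.1
python3 - <<'E'
from bench import r
import cv2,numpy as np
for n in("wrist","top"):
    s=r.snapshot(n); np.save(f"pics/{n}4.npy",{k:s[k] for k in s if k!="pixels"},allow_pickle=True);cv2.imwrite(f"pics/{n}4.png",s["pixels"])
E
```

```text
time: 6.88
tool_pos: [550.9, 42.6, 78.9]
tcp_rot: [180.0, 0.1, 95.2]
ft_force: [0.5, -6.2, -0.8]
finger_gap: 32.1
grip_force: 79.9
6.875 [550.9  42.6  78.9] [1.7999e+02 7.0000e-02 9.5170e+01] -> [0.01 0.07 0.07] [ 0.4 -0.1  0.2] F [ 0.5 -6.2 -0.8] 32.1 79.9
```

View pics/wrist4.png

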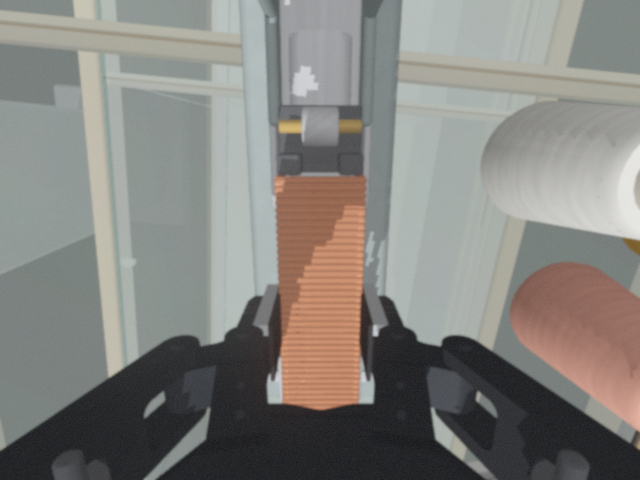

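The follower's ears are right behind the stick's rear end (v≈175) and the stick sits in line over the rail. I'll lower it in steps while watching the force.

```bash
echo '0 0 0 0.01 0 0.03 30
0 0 0 0.01 0 0.06 30
0 0 0 0.01 0 0.08 30
0 0 0 0.01 0 0.08 30' | python3 steer.py
echo '0 0 0 0 0 0.03 30
0 0 0 0 0 0.05 30
0 0 0 0 0 0.05 30' | python3 steer.py
```

```text
time: 7.48
tool_pos: [551.4, 43.6, 71.4]
tcp_rot: [179.9, 0.1, 95.2]
ft_force: [0.5, -5.6, 1.4]
finger_gap: 31.7
grip_force: 80.3
time: 7.85
tool_pos: [551.5, 43.6, 66.5]
tcp_rot: [179.9, 0.1, 95.2]
ft_force: [1.0, -6.4, 1.2]
finger_gap: 31.8
grip_force: 80.3
```

```bash
echo '0 0 0 0 0 0.02 30
0 0 0 0 0 0.04 30
0 0 0 0 0 0.04 30' | python3 steer.py
echo '0 0 0 0 0 0.01 30
0 0 0 0 0 0.02 30
0 0 0 0 0 0.02 30' | python3 steer.py
```

```text
time: 8.22
tool_pos: [551.5, 43.6, 62.5]
tcp_rot: [179.9, 0.1, 95.2]
ft_force: [0.5, -6.9, 0.6]
finger_gap: 31.8
grip_force: 80.3
time: 8.6
tool_pos: [551.6, 43.7, 61.9]
tcp_rot: [179.9, 0.1, 95.2]
ft_force: [-5.7, -5.1, 12.3]
finger_gap: 32.1
grip_force: 81.6
```

Scaled: -90 mm is -0.9, -70 mm is -0.7.

```bash
echo '0 0 0 0 0 0 50
0 0 0 0 0 0 50
0 0 0 0 0 0 50
0 0 0 0 0 -0.15 50
0 0 0 0 0 -0.4 50
0 0 0 -0.3 0 -0.7 50
0 0 0 -0.6 0 -0.9 50
0 0 0 -0.6 0 -0.9 50' | python3 steer.py
python3 - <<'E'
from bench import r
import cv2,numpy as np
for n in("wrist","top"):
    s=r.snapshot(n); np.save(f"pics/{n}5.npy",{k:s[k] for k in s if k!="pixels"},allow_pickle=True);cv2.imwrite(f"pics/{n}5.png",s["pixels"])
a=cv2.resize(cv2.imread("pics/wrist5.png")[0:400,160:480],(480,600),interpolation=cv2.INTER_CUBIC) #1.5
b=cv2.imread("pics/top0.png")[190:270,60:140]; b=cv2.resize(b,(320,320),interpolation=cv2.INTER_CUBIC) #4
c=cv2.imread("pics/scene0.png")[250:340,165:255];c=cv2.resize(c,(320,280),interpolation=cv2.INTER_CUBIC)
cv2.imwrite("pics/comb.png",np.hstack([a,np.vstack([b,c])]))
E
python3 to.py 551 43 80 95.1
```

```text
time: 9.6
tool_pos: [558.0, -16.9, 153.4]
tcp_rot: [179.7, 0.1, 95.1]
ft_force: [0.5, 1.9, 0.4]
finger_gap: 49.3
grip_force: 0.0
9.7 [556.2 -15.  150.4] [ 1.7995e+02 -2.0000e-02  9.5140e+01] -> [ 0.05 -0.02  0.04] [58.2 -0.1 70.4] F [-1.1  1.   0.1] 49.9 0.0
```

View pics/comb.png

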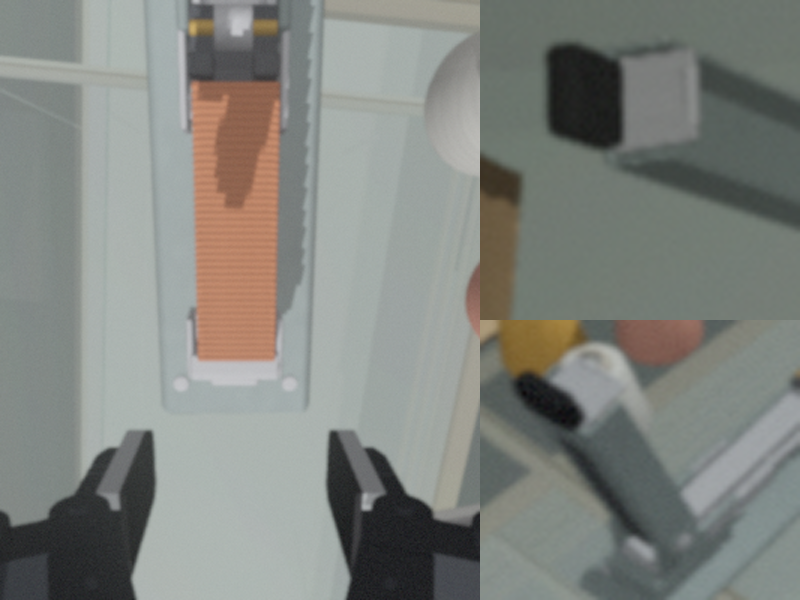

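The stick lies on the rail against the nose (front edge at v≈360 in the left panel), with the follower behind it. In the top-right panel the black pad spans crop u 68–143, v 42–150, and the grey underside plate is next to it.

```bash
python3 - <<'E'
from h import *
from scipy.optimize import least_squares
s=load("wrist5")
c=lambda p:(np.array(p,float)+.5)/1.5-.5+[160,0]
obs=c([(193,82),(281,82),(275,360),(198,360)])
def f(p):
    Rm=R.from_euler('ZY',[p[3],p[4]],degrees=True).as_matrix()
    return (proj(s,p[:3]+np.array([[55,17,0],[55,-17,0],[-55,-17,0],[-55,17,0]])@Rm.T)-obs).ravel()
q=least_squares(f,[551,42,76,95,0]);print(q.x.round(2),abs(q.fun).max())
t=load("top0"); O=np.array([556,-12.3])+105*np.array([-.0889,.996]);print("O",O)
e=np.array([-.0889,.996,0]);n=np.array([-.996,-.0889,0])
H=np.r_[O,0]+85*e+[0,0,82];print("H",H)
for a in(1.65,1.7,1.75,1.8,1.85,1.9,1.95):
    g=lambda r,h,w:H+e*(-r*np.cos(a)+h*np.sin(a))+np.array([0,0,r*np.sin(a)+h*np.cos(a)])+n*w
    print(a,((proj(t,[g(244,0,0),g(244,16,0),g(208,16,0),g(244,0,20),g(244,0,-20)])-[60,190]+.5)*4-.5).round(0).tolist(),g(226,8,0).round(1))
E
```

```text
[551.96  43.5   74.43  94.83   1.81] 0.40553772193715076
O [546.6655  92.28  ]
H [539.109 176.94   82.   ]
1.65 [[156.0, 72.0], [117.0, 77.0], [161.0, 99.0], [157.0, 119.0], [154.0, 25.0]] [536.8 202.7 306.7]
1.7 [[127.0, 76.0], [89.0, 81.0], [138.0, 102.0], [128.0, 123.0], [125.0, 29.0]] [535.8 213.8 305.1]
1.75 [[99.0, 80.0], [63.0, 86.0], [116.0, 106.0], [100.0, 128.0], [98.0, 33.0]] [534.8 224.9 303. ]
1.8 [[72.0, 85.0], [37.0, 91.0], [95.0, 111.0], [73.0, 132.0], [71.0, 38.0]] [533.9 235.8 300.3]
1.85 [[46.0, 90.0], [13.0, 97.0], [75.0, 115.0], [47.0, 137.0], [45.0, 43.0]] [532.9 246.6 297. ]
1.9 [[21.0, 95.0], [-10.0, 103.0], [57.0, 120.0], [22.0, 143.0], [20.0, 49.0]] [531.9 257.3 293.3]
1.95 [[-2.0, 101.0], [-32.0, 108.0], [39.0, 125.0], [-2.0, 148.0], [-3.0, 54.0]] [531.  267.7 289. ]
```

Scaled: -215 mm is -2.15, 200 mm is 2.

```bash
echo '0 0 0 -0.2 0 -0.6 70
0 0 0 -0.2 0 -1.2 70
0 0 0 -0.2 0 -1.8 70
0 0 0 0.2 0 -2.15 70
0 0 0 0.75 0 -2.15 70
0 0 0 1.3 0 -2.15 70
0 0 0 1.85 0 -2.15 70
0 0 0 2 0 -2.15 70' | python3 steer.py
echo '0 0 0 0.2 0 0 70
0 0 0 0.396 0 0 70
0 0 0 0.396 0 0 70
0 0 0 0.396 0 0 70' | python3 steer.py
python3 to.py 535 223.7 290 95.1
```

```text
time: 10.7
tool_pos: [536.5, 188.0, 363.6]
tcp_rot: [-179.9, -0.0, 95.5]
ft_force: [0.4, -0.9, -0.1]
finger_gap: 70.3
grip_force: 0.0
time: 11.2
tool_pos: [534.6, 222.9, 364.8]
tcp_rot: [-180.0, 0.0, 95.1]
ft_force: [-0.8, -0.1, 0.6]
finger_gap: 70.2
grip_force: 0.0
11.2 [534.6 222.9 364.8] [-1.800e+02  2.000e-02  9.515e+01] -> [-0.    0.02  0.05] [ 0.8  0.4 74.8] F [-0.8 -0.1  0.6] 70.2 0.0
```

Scaled: 75 mm is 0.75, 65 mm is 0.65.

```bash
echo '0 0 0 0.01 0 0.25 70
0 0 0 0.01 0 0.5 70
0 0 0 0.01 0 0.65 70
0 0 0 0.01 0 0.75 70
0 0 0 0.01 0 0.75 70' | python3 steer.py 40
echo '0 0 0 0 0 0 34
0 0 0 0 0 0 34
0 0 0 0 0 0 34
0 0 0 0 0 0 34' | python3 steer.py 40
python3 to.py 535 223.7 290 95.1
```

```text
time: 11.82
tool_pos: [534.2, 224.2, 289.4]
tcp_rot: [-180.0, 0.0, 95.2]
ft_force: [0.1, 1.1, -0.4]
finger_gap: 69.9
grip_force: 0.0
time: 12.32
tool_pos: [534.6, 224.8, 291.1]
tcp_rot: [179.9, -0.0, 95.2]
ft_force: [-1.6, -0.3, 5.4]
finger_gap: 39.4
grip_force: 41.2
12.325 [534.6 224.8 291.1] [ 1.7991e+02 -3.0000e-02  9.5190e+01] -> [ 0.09 -0.03  0.09] [-1.1  0.3  1.1] F [-1.6 -0.3  5.4] 39.4 41.2
```

The manual's scale: shifts go in units of 100 mm and turns go in units of 10 degrees. Converting my numbers, -48 mm is -0.48, -15 mm is -0.15.

```bash
echo '0 0 0 -0.07 0 -0.01 34
0 0 0 -0.15 0 -0.027 34
0 0 0 -0.274 0 -0.041 34
0 0 0 -0.48 0 -0.05 34
0 0 0 -0.686 0 -0.041 34
0 0 0 -0.686 0 -0.041 34' | python3 steer.py
python3 to.py 535 223.7 290 95.1
```

```text
time: 13.08
tool_pos: [540.8, 154.0, 294.3]
tcp_rot: [180.0, 0.1, 95.1]
ft_force: [-0.9, -0.6, 5.8]
finger_gap: 39.6
grip_force: 42.6
13.075 [540.8 154.  294.3] [1.7998e+02 7.0000e-02 9.5050e+01] -> [ 0.02  0.07 -0.05] [69.9  0.3  4.2] F [-0.9 -0.6  5.8] 39.6 42.6
```

```bash
echo '0 0 0 -0.204 0 0.027 34
0 0 0 -0.405 0 0.071 34
0 0 0 -0.601 0 0.133 34
0 0 0 -0.791 0 0.212 34
0 0 0 -0.975 0 0.308 34
0 0 0 -1.148 0 0.418 34
0 0 0 -1.463 0 0.682 34
0 0 0 -1.463 0 0.682 34' | python3 steer.py
python3 to.py 535 223.7 290 95.1
```

```text
time: 14.08
tool_pos: [553.6, 7.4, 222.9]
tcp_rot: [-179.9, 0.1, 95.0]
ft_force: [2.3, -1.7, -0.3]
finger_gap: 39.6
grip_force: 45.8
14.075 [553.6   7.4 222.9] [-1.7991e+02  9.0000e-02  9.5040e+01] -> [-0.09  0.09 -0.06] [217.    0.3 -67.5] F [ 2.3 -1.7 -0.3] 39.6 45.8
```

Scaled: 105.8 mm is 1.058, 67.2 mm is 0.672.

```bash
echo '0 0 0 -0.145 0 0.15 34
0 0 0 -0.264 0 0.315 34
0 0 0 -0.377 0 0.489 34
0 0 0 -0.47 0 0.672 34
0 0 0 -0.55 0 0.862 34
0 0 0 -0.611 0 1.058 34
0 0 0 -0.663 0 1.3 34
0 0 0 -0.663 0 1.3 34' | python3 steer.py
python3 to.py 535 223.7 290 95.1
```

```text
time: 15.08
tool_pos: [559.3, -56.0, 92.9]
tcp_rot: [-179.9, -0.0, 95.2]
ft_force: [0.4, -3.0, -0.4]
finger_gap: 39.2
grip_force: 50.0
15.075 [559.3 -56.   92.9] [-1.7993e+02 -1.0000e-02  9.5180e+01] -> [-0.07 -0.01  0.08] [ 280.8    0.8 -197. ] F [ 0.4 -3.  -0.4] 39.2 50.0
```

```bash
echo '0 0 0 -0.01 0 0.08 34
0 0 0 -0.02 0 0.15 34
0 0 0 -0.025 0 0.2 34
0 0 0 -0.025 0 0.24 34
0 0 0 -0.025 0 0.26 34
0 0 0 -0.025 0 0.26 34' | python3 steer.py 60
python3 to.py 535 223.7 290 95.1
```

```text
time: 15.82
tool_pos: [559.8, -58.2, 70.3]
tcp_rot: [-180.0, 0.0, 95.2]
ft_force: [-7.9, -3.3, 8.1]
finger_gap: 39.4
grip_force: 63.2
15.825 [559.8 -58.2  70.3] [-1.7998e+02  1.0000e-02  9.5170e+01] -> [-0.02  0.01  0.07] [ 282.9    0.6 -219.8] F [-7.9 -3.3  8.1] 39.4 63.2
```

```bash
echo '0 0 0 0 0 0.02 34
0 0 0 0 0 0.04 34
0 0 0 0 0 0.04 34' | python3 steer.py; echo '0 0 0 0 0 0.02 34
0 0 0 0 0 0.03 34
0 0 0 0 0 0.03 34' | python3 steer.py
```

```text
time: 16.2
tool_pos: [559.6, -58.3, 65.7]
tcp_rot: [-180.0, 0.0, 95.2]
ft_force: [-5.3, -4.3, 3.1]
finger_gap: 39.5
grip_force: 63.3
time: 16.58
tool_pos: [559.6, -58.4, 62.2]
tcp_rot: [-180.0, 0.0, 95.2]
ft_force: [-2.5, -5.3, -0.2]
finger_gap: 39.0
grip_force: 63.2
```

```bash
echo '0 0 0 0 0 0.02 34
0 0 0 0 0 0.04 34
0 0 0 0 0 0.04 34' | python3 steer.py; echo '0 0 0 0 0 0.02 34
0 0 0 0 0 0.03 34
0 0 0 0 0 0.03 34' | python3 steer.py
```

```text
time: 16.95
tool_pos: [559.9, -58.3, 60.8]
tcp_rot: [-180.0, 0.0, 95.2]
ft_force: [-14.6, -3.4, 22.1]
finger_gap: 39.1
grip_force: 65.6
time: 17.32
tool_pos: [560.2, -58.3, 60.4]
tcp_rot: [-180.0, 0.1, 95.2]
ft_force: [-27.1, -0.9, 42.5]
finger_gap: 39.3
grip_force: 67.7
```

Scaled: -80 mm is -0.8, -50 mm is -0.5.

```bash
echo '0 0 0 0 0 -0.05 39
0 0 0 0 0 -0.05 60
0 0 0 0 0 -0.05 60
0 0 0 0 0 -0.05 60
0 0 0 0 0 -0.5 60
0 0 0 0 0 -0.8 20
0 0 0 0 0 -0.8 0
0 0 0 0 0 -0.8 0' | python3 steer.py 40
python3 to.py 560 -58 120 95.1
python3 - <<'E'
from h import *
from bench import r
# predicted outline of black pad top face for cover angle a, against measured dark region
s=r.snapshot("top"); cv2.imwrite("pics/top6.png",s["pixels"]); np.save("pics/top6.npy",{k:s[k] for k in s if k!="pixels"},allow_pickle=True)
s2=r.snapshot("scene"); cv2.imwrite("pics/scene6.png",s2["pixels"]); np.save("pics/scene6.npy",{k:s2[k] for k in s2 if k!="pixels"},allow_pickle=True)
H=np.array([539.1,176.9,82]);e=np.array([-.0889,.996,0]);n=np.array([-.996,-.0889,0])
for a in(0,.05,.1):
    g=lambda r,h,w:H+e*(-r*np.cos(a)+h*np.sin(a))+np.array([0,0,r*np.sin(a)+h*np.cos(a)])+n*w
    P=[g(226,16,0),g(244,16,20),g(244,16,-20)]
    print(a,proj(s,P).round(1).tolist(),proj(s2,P).round(1).tolist())
E
```

```text
time: 18.32
tool_pos: [559.6, -57.9, 134.8]
tcp_rot: [-180.0, -0.0, 95.2]
ft_force: [-0.3, 0.4, -0.5]
finger_gap: 5.4
grip_force: 0.0
18.325 [559.6 -57.9 134.8] [-1.7995e+02 -2.0000e-02  9.5180e+01] -> [-0.05 -0.02  0.08] [-0.1  0.4 14.8] F [-0.3  0.4 -0.5] 5.4 0.0
0 [[264.7, 224.1], [274.3, 232.6], [272.5, 213.8]] [[271.4, 249.0], [282.0, 248.2], [269.6, 240.9]]
0.05 [[263.6, 222.9], [273.3, 231.4], [271.4, 212.3]] [[271.0, 246.6], [281.6, 245.5], [269.1, 238.2]]
0.1 [[262.1, 221.7], [271.8, 230.1], [270.0, 210.9]] [[270.4, 244.3], [281.1, 243.0], [268.5, 235.7]]
```

Scaled: 33 mm is 0.33, 30 mm is 0.3.

```bash
echo '0 0 0 0.08 0 0 0
0 0 0 0.08 0 0.2 0
0 0 0 0.08 0 0.26 0
0 0 0 0.08 0 0.3 0
0 0 0 0.08 0 0.33 0
0 0 0 0.08 0 0.33 0
0 0 0 0.08 0 0.33 0' | python3 steer.py 40; echo '0 0 0 0 0 0.02 0
0 0 0 0 0 0.04 0
0 0 0 0 0 0.04 0' | python3 steer.py; echo '0 0 0 0 0 0.02 0
0 0 0 0 0 0.04 0
0 0 0 0 0 0.04 0' | python3 steer.py
```

```text
time: 19.3
tool_pos: [559.5, -50.2, 103.2]
tcp_rot: [180.0, 0.0, 95.2]
ft_force: [0.2, -0.1, 0.9]
finger_gap: 0.1
grip_force: 0.0
time: 19.68
tool_pos: [559.0, -50.0, 98.4]
tcp_rot: [-180.0, -0.0, 95.2]
ft_force: [-1.0, 0.9, -0.5]
finger_gap: 0.1
grip_force: 0.0
time: 20.05
tool_pos: [559.7, -50.1, 97.6]
tcp_rot: [180.0, 0.0, 95.2]
ft_force: [-11.7, 2.5, 22.2]
finger_gap: -0.3
grip_force: 11.0
```

The pad top meets the fingers at z≈98 mm, its height when shut, and doesn't give under 22 N. So the cover is latched. I'll retreat and hand in.

Scaled: -130 mm is -1.3, -80 mm is -0.8.

```bash
echo '0 0 0 0 0 -0.3 0
0 0 0 0 0 -0.8 0
0 0 0 0 0 -1.3 0
0 0 0 0 0 -1.3 0
0 0 0 0 0 -1.3 0
0 0 0 0 0 -1.3 0' | python3 steer.py; python3 -c "
from bench import r
print(r.hand_in())"
```

```text
time: 20.8
tool_pos: [558.3, -49.9, 222.8]
tcp_rot: [-179.8, -0.0, 95.2]
ft_force: [-0.0, -0.2, 0.2]
finger_gap: -0.1
grip_force: 0.0
the job is handed in; nothing more can be done
None
```

I loaded the wide stick legs down between the nose and the follower, shut the cover, and handed the job in at 20.8 s without touching the narrow stick or the bystanders. I confirmed the cover was shut by pressing its pad, which sat at its shut height and didn't give under 22 N; the hand-in gave no verdict.

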